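Set the seamer to inching and hold the inch button

ROBOT

A 6-joint arm with a two-finger parallel gripper is mounted at the origin on the work surface; the furniture and walls round the work are solid. World frame = base frame: x ahead of the robot, y to its left, z up, the work surface at z = 0. Lengths are in m, angles in rad, forces in N, time in s.
With the tool pointing down it reaches from about 0.3 to 0.825 m from the base axis. Payload 5.4 kg.
Tool frame: the origin (TCP) lies at the very end of the fingers, on their centre line; the grasp point (between the pads) lies 19 mm behind it; z points along the fingers, x is the direction in which the jaws open and shut, and the axes are right-handed (so a half turn about z gives the same grasp; the last joint's range is limited). The gripper opens to 92 mm and grips with 3 to 60 N. Pads are 20 mm wide; open, the fingers measure 128 mm over their backs; the gripper's body (75 mm by 189 mm) begins 69 mm behind the grasp point.
Start: joints at [1.096, 0.158, 1.597, -0, 1.386, -0.21], TCP at [0.15, 0.555, 0.215] pointing down, gripper open.
Joint ranges: [-2.91, 2.91], [-0.94, 2.29], [0.18, 2.7], [-1.29, 4.43], [0.17, 2.64], [-3, 3]. Speed limits (rad/s): [2.57, 2.57, 3.14, 3.14, 3.14, 3.14].

INTERFACE

Orientations are given as a rotation vector (axis times angle).
In Python, from workcell import bot gives the robot as it stands. Calls block until the motion is done:
- bot.goto(position, orientation): joint-space move of the TCP to a pose.
- bot.line_to(position, rot=None, max_speed=0.15): straight line of the TCP; rot=None keeps the orientation; max_speed is the mean speed in m/s.
- bot.set_joints(angles): joint-space move.
- bot.set_gripper(opening, newtons=None): opening from 0.0 (shut) to 1.0 (fully open); newtons is the grip in N (None keeps the last); returns when the fingers have stopped.
- bot.hold(seconds).
- bot.inverse_kinematics(position, orientation): joint angles nearest the present ones, or None.
- bot.read_camera(name): name is "scene" or "top"; returns a dict with "pixels" (480x640x3 uint8, blue, green, red), "fx", "fy", "cx", "cy" (pixels), "R" (3x3) and "t" (3): a world point X has camera coordinates R X + t. Camera axes: x right, y down, z forward; pixel columns grow to the right and rows downward; lengths in m; the calibration is good to about 2 mm. A picture is of the moment at which its call begins. There is no depth.
A pose or a line that the arm cannot do raises bot.MotionError and nothing moves.
- bot.job_done(): hands the job in, once; it reports no verdict.
Readings, each from a call of its own:
- bot.current_clock(): time.
- bot.current_joints(): joint angles.
- bot.current_joint_vel(): joint speeds.
- bot.current_effort(): joint torques, N m.
- bot.current_ee_pos(): TCP position.
- bot.current_tool_rot(): TCP orientation.
- bot.current_contact_force(): force on the tool from outside, world axes, zero at the start.
- bot.current_ft_torque(): the same for the moment, N m.
- bot.current_opening(): opening from 0.0 (shut) to 1.0 (fully open).
Only numpy, scipy, OpenCV 4.12 (cv2) and the standard library are available. Lean on these libraries where they do the work, as an engineer would, in place of code of your own. Each camera call takes 0.05 s, during which the arm holds its last target.

TASK

Put the can seamer into inching from its bench control station, using only the fingertips: first press down the raised end of the white mains rocker until it is fully over, then press the raised end of the blue mode rocker fully over, and then press the green button fully down and keep it held down. Finish while still holding the green button down. Do not press the red stop button, do not tip the blue rocker or press the green button before its turn, and leave the things lying round the station where they are.

Things in the scene. Friction and masses are not known exactly. Their poses are not given: they have to be found in the camera images.
- station: Seamer control station: aluminium plate 130 (x) by 360 (y) by 12 mm, fixed to the table; four modules stand on it in a row along y, 78 mm between centres, in an order that differs from run to run. Origin: centre of its underside; x to the back (away from the robot), y left, z up. Place and turn (up to 0.25 rad) vary.
- white_box: Control module, 104 (x) by 66 (y) by 40 mm high; origin at the centre of its underside, 12 mm above the table, axes as the station's. Grey, with the white rocker: 56 mm long (x), 34 mm wide, pivot across the middle, 48 mm above this origin; the black bezel round it stands only 3 mm above the box top.
- white_rocker (a joint): Angle of the white mains rocker. 0 = off, as it starts: its front half lies level and its back half (+x, away from the robot) slopes up, its end about 9.6 mm higher. 0.35 = on, against a firm stop: back half pressed level, front half up. It stays where it is left; friction alone resists, about 2 to 3 N at the pad.
- white_pad (a point): Middle of the pressing pad on the back half of the white rocker, on its surface, 19 mm from the pivot; moves with the rocker (while off it is about 66 mm above the table, fully on 60 mm). Press here straight down.
- blue_box: Control module, 104 (x) by 66 (y) by 40 mm high; origin at the centre of its underside, 12 mm above the table, axes as the station's. Grey, with the blue rocker: 56 mm long (x), 34 mm wide, pivot across the middle, 48 mm above this origin; the black bezel round it stands only 3 mm above the box top.
- blue_rocker (a joint): Angle of the blue mode rocker. 0 = off, as it starts: its front half lies level and its back half (+x, away from the robot) slopes up, its end about 9.6 mm higher. 0.35 = on, against a firm stop: back half pressed level, front half up. It stays where it is left; friction alone resists, about 2 to 3 N at the pad.
- blue_pad (a point): Middle of the pressing pad on the back half of the blue rocker, on its surface, 19 mm from the pivot; moves with the rocker (while off it is about 66 mm above the table, fully on 60 mm). Press here straight down.
- green_box: Control module, 104 (x) by 66 (y) by 40 mm high; origin at the centre of its underside, 12 mm above the table, axes as the station's. Grey, and it carries the round green inching button in the middle of its top.
- inch (a joint): Depth of the green button, m: 0 = up, 0.008 = fully down. It springs back; 6 N holds it fully down.
- inch_top (a point): Centre of the top of the green button (38 mm across), 76 mm above the table while up; moves down with it, 8 mm at most.
- red_box: Control module, 104 (x) by 66 (y) by 40 mm high; origin at the centre of its underside, 12 mm above the table, axes as the station's. Yellow, and it carries the red mushroom stop button in the middle of its top.
- stop (a joint): Depth of the red stop button, m: 0 = up, 0.006 = fully down. It must not be pressed.
- stop_top (a point): Centre of the top of the red mushroom stop button (42 mm across); 85 mm above the table.
- tape_roll: Roll of white label tape on an orange core, lying flat, 68 mm across, 24 mm high. A loose bystander; origin at the centre of its underside.
- tongs: Steel tongs lying flat, 210 x 73 x 10 mm. A loose bystander; origin at the centre of its underside.
- weight_1: Grey check weight with a knob, 38 mm across, 61 mm high. A loose bystander; origin at the centre of its underside.
- sealed_can_1: Closed beige can, 71 mm across, 107 mm high, standing. A loose bystander; origin at the centre of its underside.
- seam_gauge: Grey seam micrometer lying flat, 157 x 111 x 28 mm. A loose bystander; origin at the centre of its underside.
- calculator: Black pocket calculator, 120 x 88 x 15 mm. A loose bystander; origin at the centre of its underside.

How it is judged:
On the way, in this order (a step that is already met when the one before it is completed fails the run):
1. the white mains rocker is pressed fully over by the fingers (value of joint white_rocker above 0.28 rad and contact force between the fingers and white_box above 0.5 N), for 0.05 s.
2. then the blue mode rocker is pressed fully over by the fingers (value of joint each of white_rocker, blue_rocker above 0.28 rad and contact force between the fingers and blue_box above 0.5 N), for 0.05 s.
3. then the green button is pressed down by the fingers (value of joint each of white_rocker, blue_rocker above 0.28 rad and value of joint inch above 0.0055 m and contact force between the fingers and green_box above 0.5 N), for 0.2 s.
At the end, for the whole second after the job is handed in: Both rockers over (more than 0.28 of 0.35 rad), the green button held at least 5.5 of its 8 mm down by the fingers, which press on it with more than 0.5 N, and the red stop button up (all of step 3 and value of joint stop below 0.002 m); the arm keeps its last pose, push and grip.
It fails at once if the red stop button is pressed (over 2 mm) (value of joint stop above 0.002 m).
It fails at once if the blue rocker is tipped (over 0.15 rad) while the white one is not fully over (value of joint blue_rocker above 0.15 rad and value of joint white_rocker below 0.28 rad).
It fails at once if the green button is pressed (over 3 mm) while the blue rocker is not fully over (value of joint inch above 0.003 m and value of joint blue_rocker below 0.28 rad).
It fails at once if a bystander is shifted, lifted or knocked over (moved over 20 mm or tilted over 0.3 rad) (distance of any of tape_roll, tongs, weight_1, sealed_can_1, seam_gauge, calculator from where it was at the start of the episode above 0.02 m or angle between any of tape_roll, tongs, weight_1, sealed_can_1, seam_gauge, calculator's own z axis and vertical above 0.3 rad).
It also fails if it takes over 35 s, if anything falls off the work surface, if the arm or the gripper's body presses on something with over 40 N, if the wrist force passes 120 N, or if a joint passes its speed limit or range.

## Working session

There is one attempt and no reset: what is moved stays moved. The work goes in short steps, each a Python script; the robot and the scene stay as the last script left them, time stands still between calls to the robot, and variables do not carry over. Pictures are saved under pics/ and viewed, and the job is handed in when it is done.

```bash
mkdir -p pics; ls; python3 - <<'E'
from workcell import bot
import cv2,numpy as np
for n in("scene","top"):
    c=bot.read_camera(n); cv2.imwrite(f"pics/{n}0.png",c["pixels"]); np.savez(f"{n}0.npz",**c)
    print(n,c["fx"],c["cx"],c["cy"],(-c["R"].T@c["t"]).round(3),c["R"].round(3).tolist())
print(bot.current_clock(),bot.current_tool_rot(),bot.current_opening())
E
```

```text
pics
scene 436.1612606030056 326.24709319479274 244.35924312278956 [ 0.011 -0.573  0.414] [[0.802, -0.598, 0.004], [-0.232, -0.318, -0.919], [0.551, 0.736, -0.394]]
top 584.9816854306434 317.68444609176214 235.69903313806856 [0.353 0.071 1.429] [[-0.015, -1.0, 0.007], [-0.996, 0.015, -0.084], [0.084, -0.008, -0.996]]
0.1 [ 2.49467582e+00  1.90832076e+00 -2.30501591e-03] 0.9989523227847352
```

View pics/top0.png

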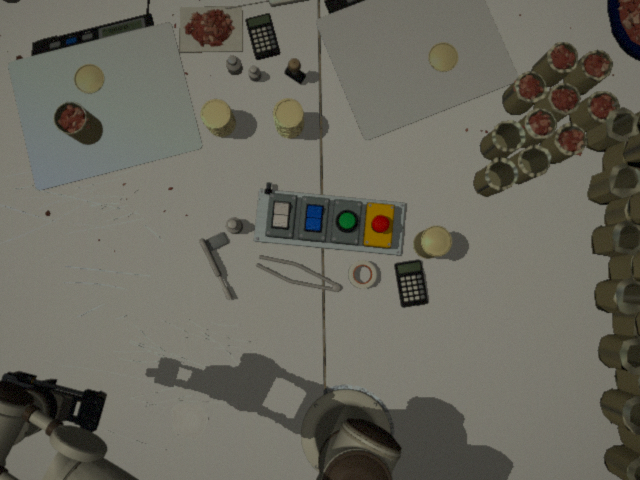

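View pics/scene0.png

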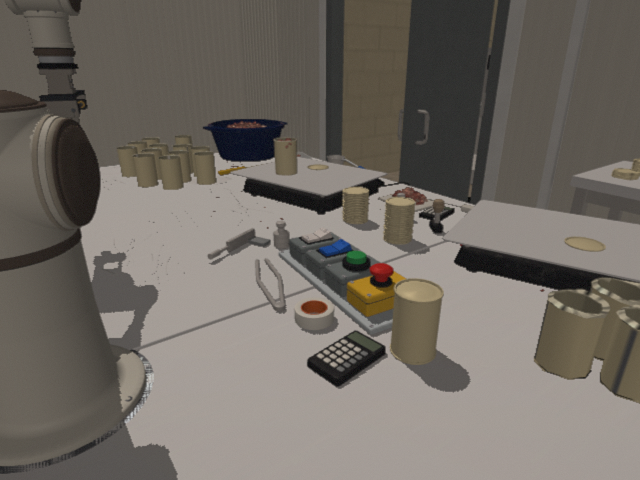

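The top view shows, left to right: white rocker (281,214), blue rocker (314,218), green button (347,221) and red button (380,224). The weight is at (234,226) and the can at (436,241), one at each end of the station. Next I'll measure these points by colour.

```bash
cat > h.py <<'E'
import numpy as np,cv2
def ray(c,u,v,z):
    R,t=c["R"],c["t"]; C=-R.T@t
    d=R.T@np.array([(u-c["cx"])/c["fx"],(v-c["cy"])/c["fy"],1.0])
    return C+d*(z-C[2])/d[2]
def proj(c,X):
    p=c["R"]@np.asarray(X)+c["t"]; return np.array([c["fx"]*p[0]/p[2]+c["cx"],c["fy"]*p[1]/p[2]+c["cy"]])
def blobs(c,roi):
    x0,y0,x1,y1=roi; im=c["pixels"]; hsv=cv2.cvtColor(im,cv2.COLOR_BGR2HSV)
    rng={'blue':((100,140,50),(130,255,255)),'green':((50,100,40),(90,255,255)),'red':((0,200,90),(8,255,255)),'yellow':((15,130,90),(30,255,255)),'white':((0,0,150),(180,60,255))}
    out={}
    for k,(a,b) in rng.items():
        m=np.zeros(im.shape[:2],np.uint8); m[y0:y1,x0:x1]=cv2.inRange(hsv,a,b)[y0:y1,x0:x1]
        n,l,s,ce=cv2.connectedComponentsWithStats(m)
        if n>1:
            i=1+np.argmax(s[1:,4]); out[k]=(ce[i],s[i])
    return out
E
python3 - <<'E'
from h import *
T=dict(np.load("top0.npz"));S=dict(np.load("scene0.npz"))
Z=dict(blue=.063,green=.076,red=.085,yellow=.052,white=.064)
bt=blobs(T,(262,185,410,255)); 
w=blobs(T,(272,202,291,228))['white']; bt['white']=w
bs=blobs(S,(285,225,410,320)); bs['white']=blobs(S,(300,228,332,246)).get('white')
for k in Z:
    a=bt.get(k);b=bs.get(k)
    print(k,a and (a[0].round(1),a[1],ray(T,*a[0],Z[k]).round(4)), b and (b[0].round(1),b[1],ray(S,*b[0],Z[k]).round(4)))
im=cv2.resize(T["pixels"][180:260,225:455],None,fx=3.4,fy=3.4,interpolation=cv2.INTER_CUBIC);cv2.imwrite("pics/tc.png",im)
E
```

```text
Traceback (most recent call last):
KeyError: 'white'
```

```bash
sed -i "s/'white':((0,0,150),(180,60,255))/'white':((0,0,125),(180,60,255))/" h.py
python3 - <<'E'
from h import *
T=dict(np.load("top0.npz"));S=dict(np.load("scene0.npz"))
im=cv2.resize(T["pixels"][180:260,225:455],None,fx=3.4,fy=3.4,interpolation=cv2.INTER_CUBIC);cv2.imwrite("pics/tc.png",im)
print(T["pixels"][214,274:291].max(1))
Z=dict(blue=.063,green=.076,red=.085,yellow=.052,white=.064)
bt=blobs(T,(262,185,410,255)); 
bt['white']=blobs(T,(272,200,292,230)).get('white')
bs=blobs(S,(285,225,410,320)); bs['white']=blobs(S,(300,228,332,246)).get('white')
for k in Z:
    a=bt.get(k);b=bs.get(k)
    print(k,a and (a[0].round(1),a[1],ray(T,*a[0],Z[k]).round(4)), b and (b[0].round(1),b[1],ray(S,*b[0],Z[k]).round(4)))
E
```

```text
[ 79  88  89  82  82  78  83  83  90  91  98 112 117 105  56  28  60]
blue (array([313.5, 217.6]), array([306, 205,  16,  26, 364], dtype=int32), array([0.511 , 0.0692, 0.063 ])) (array([335.3, 248. ]), array([319, 239,  32,  17, 312], dtype=int32), array([0.5059, 0.0575, 0.063 ]))
green (array([346.6, 220.3]), array([339, 213,  16,  16, 214], dtype=int32), array([ 0.502 , -0.0077,  0.076 ])) (array([355.6, 257.2]), array([346, 251,  21,  14, 230], dtype=int32), array([ 0.4922, -0.021 ,  0.076 ]))
red (array([379.7, 223.5]), array([372, 216,  17,  16, 202], dtype=int32), array([ 0.4926, -0.0837,  0.085 ])) (array([381.8, 270.5]), array([370, 264,  23,  18, 186], dtype=int32), array([ 0.4804, -0.1025,  0.085 ]))
yellow (array([377.2, 224.6]), array([364, 203,  30,  44, 806], dtype=int32), array([ 0.4934, -0.0815,  0.052 ])) (array([371.9, 295. ]), array([ 347,  271,   59,   46, 1325], dtype=int32), array([ 0.4513, -0.112 ,  0.052 ]))
white (array([279.8, 220.2]), array([274, 216,  13,  10, 103], dtype=int32), array([0.506 , 0.1483, 0.064 ])) (array([313.9, 232.5]), array([300, 228,  32,  13, 299], dtype=int32), array([0.5184, 0.1497, 0.064 ]))
```

View pics/tc.png

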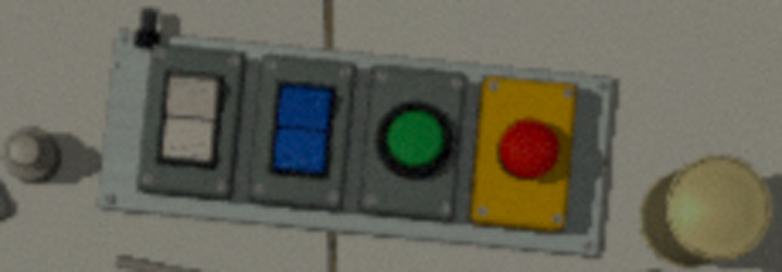

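```bash
cat >> h.py <<'E'
from scipy.spatial.transform import Rotation as Ro
T0=dict(np.load("top0.npz"))
G=ray(T0,346.6,220.3,.076)[:2];Rd=ray(T0,379.7,223.5,.085)[:2];B=ray(T0,313.5,217.6,.063)[:2];W=ray(T0,280.9,215,.063)[:2]
P=np.array([W,B,G,Rd]); s=np.array([1.5,.5,-.5,-1.5])*.078
slope=(s@(P-P.mean(0)))/(s@s); psi=np.arctan2(-slope[0],slope[1])
ey=np.array([-np.sin(psi),np.cos(psi)]);ex=np.array([np.cos(psi),np.sin(psi)])
fit=P.mean(0)+s[:,None]*ey
ORI=[Ro.from_matrix(np.column_stack([[sg*ey[0],sg*ey[1],0],np.cross([0,0,-1],[sg*ey[0],sg*ey[1],0]),[0,0,-1]])).as_rotvec() for sg in(1,-1)]
def pos(i,dx,z): return np.r_[fit[i]+dx*ex,z]
E
python3 - <<'E'
from h import *; from workcell import bot
print(psi,np.linalg.norm(slope),P.round(4),fit.round(4),((P-fit)*1000).round(1))
S=dict(np.load("scene0.npz"))
for n,im in(("top",T0),("scene",S)):
    c=im["pixels"].copy()
    for X in(pos(0,.019,.066),pos(1,.019,.066),pos(2,0,.076),pos(3,0,.085)):
        p=proj(im,X); cv2.circle(c,tuple(int(v) for v in p.round()),1,(255,0,255),-1)
    a,b,x0,x1=(180,260,245,415) if n=="top" else (220,325,280,420)
    cv2.imwrite(f"pics/{n}m.png",cv2.resize(c[a:b,x0:x1],None,fx=4,fy=4,interpolation=cv2.INTER_NEAREST))
for o in ORI: print(bot.inverse_kinematics(pos(0,.019,.15),o))
E
```

```text
-0.11219802287747314 0.9867481894440311 [[ 0.5183  0.1457]
 [ 0.511   0.0692]
 [ 0.5021 -0.0077]
 [ 0.4925 -0.0836]] [[ 0.5191  0.1471]
 [ 0.5103  0.0696]
 [ 0.5016 -0.0079]
 [ 0.4929 -0.0854]] [[-0.8 -1.5]
 [ 0.7 -0.5]
 [ 0.5  0.1]
 [-0.3  1.8]]
[ 4.64140828e-02  1.70055540e-01  1.71545803e+00 -4.44089210e-16
  1.25607908e+00 -1.41218422e+00]
[ 4.64140828e-02  1.70055540e-01  1.71545803e+00 -4.44089210e-16
  1.25607908e+00  1.72940843e+00]
```

View pics/topm.png

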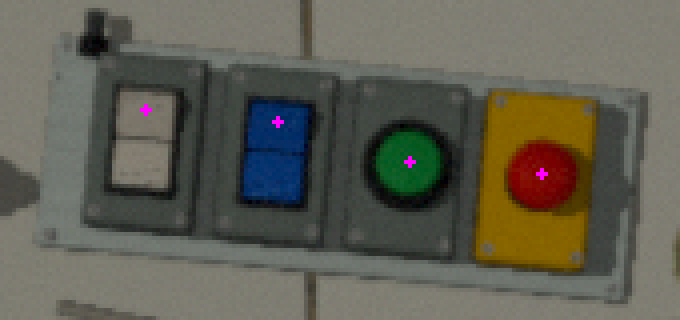

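View pics/scenem.png

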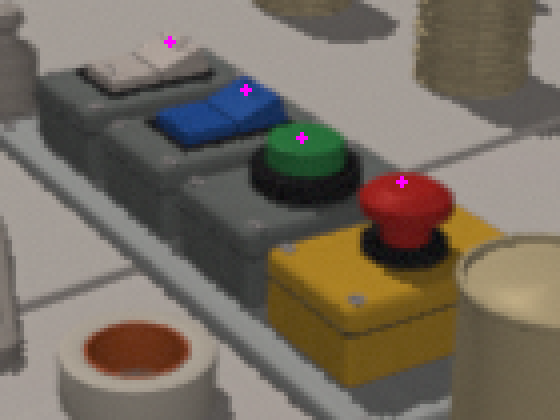

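The magenta marks sit on the pads and button tops in both views: top (145,110), (278,122), (410,162), (542,174), and the same features in the scene view. The positions hold up, so I'll press white first.

```bash
cat >> h.py <<'E'
def press(bot,i,dx,z0,zmin,fstop):
    z=z0; base=bot.current_contact_force()[2]
    while True:
        bot.line_to(pos(i,dx,z),max_speed=.03); f=bot.current_contact_force()[2]-base
        print(round(z,4),np.round(bot.current_ee_pos(),4),round(f,2))
        if f>fstop or z<=zmin+1e-6: return
        z-=.001 if z<z0-1e-9 or True else 0
E
python3 - <<'E'
from h import *; from workcell import bot
bot.set_gripper(0.0,20)
bot.goto(pos(0,.019,.15),ORI[0])
bot.line_to(pos(0,.019,.08),max_speed=.12)
print(bot.current_clock(),bot.current_contact_force(),bot.current_opening())
press(bot,0,.019,.072,.057,8)
bot.hold(.15);print(bot.current_contact_force(),bot.current_clock())
bot.line_to(pos(0,.019,.11),max_speed=.12)
c=bot.read_camera("scene");cv2.imwrite("pics/s1.png",cv2.resize(c["pixels"][180:325,250:430],None,fx=4,fy=4))
E
```

```text
4.225 [-0.63418808  0.47981094  0.20761719] 0.0027995919321688674
0.072 [0.5379 0.145  0.0719] 0.04
0.071 [0.538 0.145 0.071] 0.18
0.07 [0.5379 0.145  0.07  ] -0.54
0.069 [0.5381 0.145  0.0692] 1.17
0.068 [0.5383 0.145  0.0682] 1.32
0.067 [0.5381 0.145  0.0671] 1.69
0.066 [0.5379 0.145  0.0659] 1.43
0.065 [0.5378 0.145  0.0649] 1.28
0.064 [0.5378 0.145  0.0639] 1.52
0.063 [0.5378 0.145  0.0628] 0.54
0.062 [0.5379 0.145  0.0619] 0.4
0.061 [0.5379 0.145  0.0609] 1.17
0.06 [0.5379 0.145  0.0603] 4.85
0.059 [0.538  0.145  0.0603] 12.55
[-3.26425904 -1.28119158 11.55135288] 8.0417
```

View pics/s1.png

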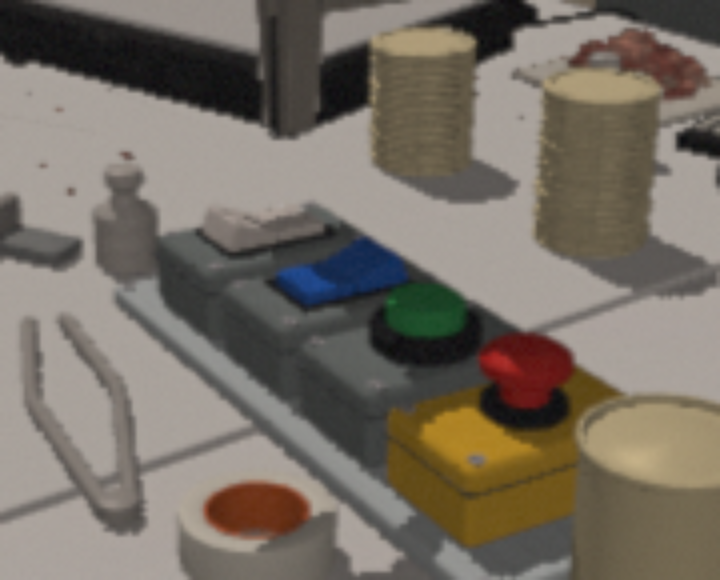

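White is over: at crop (265,225) the front half is now raised and the back half level. The firm stop was felt at z = 0.0603, where about 0.060 was expected. Blue is next.

```bash
python3 - <<'E'
from h import *; from workcell import bot
bot.line_to(pos(1,.019,.11),max_speed=.12)
bot.line_to(pos(1,.019,.078),max_speed=.1)
press(bot,1,.019,.072,.057,8)
bot.hold(.15);print(bot.current_contact_force(),bot.current_clock())
bot.line_to(pos(1,.019,.11),max_speed=.12)
c=bot.read_camera("scene");cv2.imwrite("pics/s2.png",cv2.resize(c["pixels"][180:325,250:430],None,fx=4,fy=4))
E
```

```text
0.072 [0.5292 0.0675 0.0721] -0.11
0.071 [0.5292 0.0675 0.0711] 0.01
0.07 [0.5292 0.0675 0.07  ] -0.62
0.069 [0.5294 0.0675 0.0691] -0.12
0.068 [0.5295 0.0675 0.0682] 1.86
0.067 [0.5294 0.0675 0.0671] 1.66
0.066 [0.5292 0.0675 0.0659] 1.32
0.065 [0.5291 0.0675 0.0649] 1.24
0.064 [0.529  0.0675 0.0638] 2.48
0.063 [0.5291 0.0675 0.0629] 0.62
0.062 [0.5291 0.0675 0.0619] 1.07
0.061 [0.5291 0.0675 0.0609] 0.82
0.06 [0.5292 0.0675 0.0603] 5.57
0.059 [0.5292 0.0675 0.0602] 11.99
[-4.54149882 -0.36274728 11.30657079] 13.6833
```

View pics/s2.png

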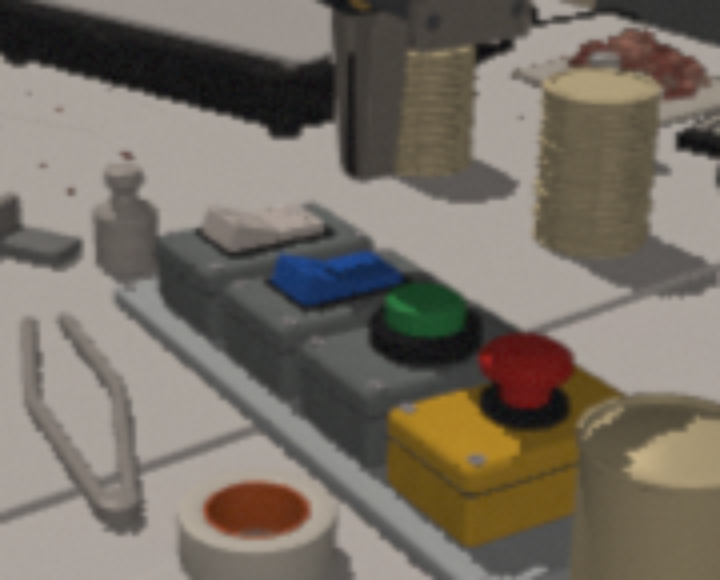

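Both rockers are over: white at crop (265,228) and blue at (335,275), each with its front half raised. The green button is still up at (425,310). I'll press it now.

```bash
python3 - <<'E'
from h import *; from workcell import bot
bot.line_to(pos(2,0,.11),max_speed=.12)
bot.line_to(pos(2,0,.082),max_speed=.1)
press(bot,2,0,.078,.065,14)
bot.hold(.4);print(bot.current_contact_force(),bot.current_ee_pos(),bot.current_clock())
c=bot.read_camera("scene");cv2.imwrite("pics/s3.png",cv2.resize(c["pixels"][180:325,250:430],None,fx=4,fy=4))
E
```

```text
0.078 [ 0.5017 -0.0079  0.0782] 0.42
0.077 [ 0.5016 -0.0079  0.0771] 1.12
0.076 [ 0.5019 -0.008   0.0763] 1.88
0.075 [ 0.5019 -0.008   0.0752] 2.69
0.074 [ 0.5018 -0.008   0.0742] 2.83
0.073 [ 0.5018 -0.008   0.0731] 3.31
0.072 [ 0.5018 -0.0079  0.0721] 3.74
0.071 [ 0.5018 -0.0079  0.0711] 4.0
0.07 [ 0.5018 -0.008   0.0701] 4.62
0.069 [ 0.5018 -0.008   0.0692] 5.25
0.068 [ 0.5018 -0.0079  0.0684] 6.91
0.067 [ 0.5019 -0.008   0.0683] 13.9
0.066 [ 0.502  -0.008   0.0682] 20.65
[-4.80289237  1.2245828  20.59723282] [ 0.50198444 -0.00797873  0.06816134] 19.2417
```

View pics/s3.png

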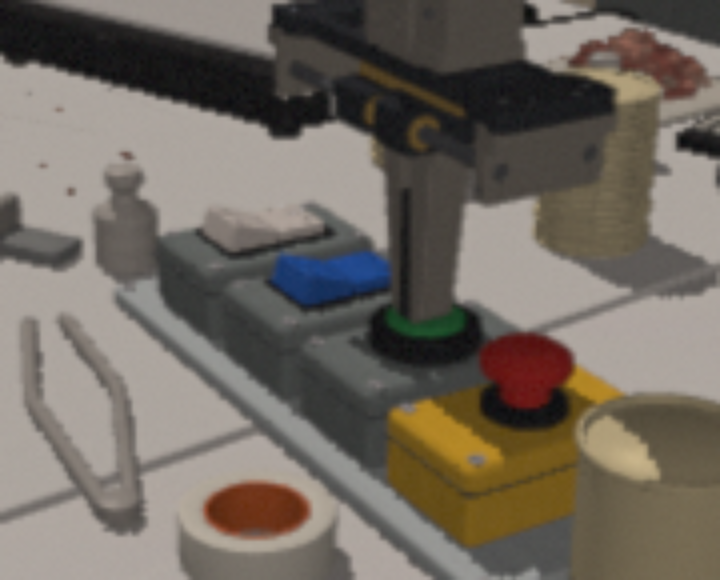

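The fingers hold the green button down at crop (425,325), against its stop (z = 0.0682, about 20 N). Both rockers are over, the red button is up and the bystanders haven't moved, so I'll hand it in.

```bash
python3 -c "
from workcell import bot
print(bot.job_done(),bot.current_clock())"
```

```text
the job is handed in; nothing more can be done
the job is handed in; nothing more can be done
```

I pressed the white rocker, then the blue rocker, each to its firm stop, then pressed the green button fully down and handed the job in while still holding it. No verdict was reported.

- **Rockers:** both met their stops at z ≈ 0.060 m, the expected height for fully on, with about 12 N of push. The camera pictures show both over.
- **Green button:** the fingertips stopped at z = 0.068 m, the full 8 mm of travel, with about 20 N holding it down.
- **Red button and bystanders:** in the last picture the red button is up. The objects in that cropped view (weight, tongs, tape roll and can next to the red button) look unmoved. I did not re-check the calculator or most of the seam gauge, which lie outside the crop, but nothing came near them.
- **Time:** the clock read 19.2 s of the 35 s limit just before the final picture and hand-in.
- **Disagreements:** module positions fitted from the top view were off by up to about 2 mm, within the calibration. Rough colour-blob centres in the scene view were about 10–20 mm off because they included the sides of the buttons and rockers. I did not use those.

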